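Feed an empty tin into the lever-lid caddy

ROBOT

A 6-joint arm with a two-finger parallel gripper is mounted at the origin on the work surface. World frame = base frame: x ahead of the robot, y to its left, z up, the work surface at z = 0. Lengths are in m, angles in rad, forces in N, time in s.
With the tool pointing down it reaches from about 0.25 to 0.775 m from the base axis. Payload 8.9 kg.
Tool frame: the origin (TCP) lies at the very end of the fingers, on their centre line; the grasp point (between the pads) lies 19 mm behind it; z points along the fingers, y is the line along which they close (so a half turn about z gives the same grasp; the last joint's range is limited). The gripper opens to 85 mm and grips with 20 to 120 N. Pads are 22 mm wide; open, the fingers measure 114 mm over their backs; the gripper's body (76 mm by 85 mm) begins 54 mm behind the grasp point. The pads swing forward as they close: fully open they stand 13 mm farther back than shut.
Start: joints at [-1.363, 0.291, -0.153, 1.127, 0, 1.431], TCP at [0.178, -0.494, 0.231] pointing down, gripper open.
Joint ranges: [-2.52, 2.52], [-0.91, 1.74], [-1.3, 1.37], [-1.96, 2.02], [-1.52, 1.47], [-3.14, 3.14]. Speed limits (rad/s): [2.22, 2.22, 2.79, 3.14, 3.14, 3.14].

INTERFACE

Orientations are given as a rotation vector (axis times angle).
In Python, from workcell import ctrl gives the robot as it stands. The module is installed in compiled form; this text tells all that it offers.
- The arm moves only by the tool send_rows, never from a script. Its arguments are lists of equal length, an entry for each row: "dp": the shift along the tool's x, y, z in mm, a list of three; "yaw": the turn about the tool's z in rad; "jaw": the opening, from 0 (shut) to 1 (fully open). In form: {"dp": [[tx, ty, tz], ...], "yaw": [yaw, ...], "jaw": [jaw, ...]}. A call has exactly 5 rows; each row is the pose to reach, as a shift and turn from the pose commanded when the call began, along the tool's axes at that moment; what a row does not reach only later rows make up. A row lasts 1/10 s, in which the tool goes at most 50 mm and 8.59 degrees, less where a joint would pass 70% of its speed; a pose out of reach is approached as far as the arm can. A call with a gripper value outside its range is refused whole. The fingers move at their own pace and stop on an object; "newtons" is the grip in N (left out, the last holds). Time passes only in rows, so rows that repeat a pose let the fingers close, or fill a call up. It gives the time, the measured TCP pose, the force, the opening and the grip force at its end, in the units of the state.
- ctrl.state(): the state, without advancing time (a new reading comes with each control period).
- ctrl.snapshot(name): name is "side" or "top"; returns the picture (384x512x3 uint8, blue, green, red); there is no depth.
- ctrl.calibration(name): a dict with "camera_matrix" (3x3 intrinsics, pixels), "R" (3x3) and "t" (3): a world point X has camera coordinates R X + t. Camera axes: x right, y down, z forward; pixel columns grow to the right and rows downward; lengths in m; the calibration is good to about 2 mm. A picture is of the moment at which its call begins. calibration takes no time and is no camera call.
- ctrl.hand_in(): hands the job in; it is judged then, once.
The state is a dict: "time": time; "joints": joint angles; "qd": joint speeds; "tau": joint torques, N m; "ee_pos": TCP position; "tool_rot": TCP orientation; "ft_force": force on the tool from outside, world axes, zero at the start; "torque": the same for the moment, N m; "finger_gap": finger opening in m; "grasp_force": force on a finger pad.
Only numpy, scipy, OpenCV 4.12 (cv2) and the standard library are available. Lean on these libraries where they do the work, as an engineer would, in place of code of your own. Each camera call takes 0.05 s, during which the arm holds its last target. There are 200 camera calls.

TASK

Lay the empty tin crosswise on the sloping chute of the caddy and let go of it, so that it comes to rest there against the closed lid flap. Then press the red lever pad down to raise the lid, hold it down for a good two seconds while the tin rolls into the caddy, and release the lever so that the lid closes. Do not shift the lunch box, the bowl or the skewer holder.

Things in the scene. Friction and masses are not known exactly. Their poses are not given: they have to be found in the camera images.
- tin_center (a point): Centre of the empty tin: a closed cylinder, steel ends with a yellow and red band, 56 mm in diameter and 70 mm long, about 45 g. The x axis of this frame runs along the tin. It starts lying on its side in the groove of the acacia board, its centre 37 mm above the work surface.
- board: Acacia board, fixed, 170 x 120 mm and 12 mm thick; a groove 24 mm wide and 6 mm deep runs its full length along its x axis through the middle and keeps the tin from rolling. Origin at the centre of the underside, z up.
- bin: The caddy, fixed: sage-green bin, 126 mm (its x) by 150 mm (its y), 166 mm high, open on top under a white hinged lid. Origin at the centre of its underside, z up. On its +y side (robot's left) an aluminium chute slopes at 10 degrees down into it, from about y = +238 mm (128 mm high, end stop) to the bin's wall at y = +75 mm (100 mm high). The red lever sticks out of its -x side.
- chute_mid (a point): Point on the chute's surface and centre line, at y = +165 mm in the caddy's frame, 117 mm above the work surface; a good place to lay the tin (centre then 28 mm higher), clear of the lid. Axes as the caddy's: x across the chute, y uphill (level), z up. The chute is 96 mm wide between rails 18 mm high; a tin with its axis along x rolls down it and stops at the lid's flap, its centre at y = +108 mm.
- lever: The steel lever with red pad. Origin on its pivot at the caddy's -x face, 125 mm above the work surface; it reaches out along its own -x axis, which is level at rest. The pad is 36 mm (along x) by 50 mm and 8 mm thick, centred 90 mm from the pivot. Pressing it down turns the lever up to 0.5 rad (pad 43 mm down), takes about 4 to 9 N, and lifts the lid; it springs back when released.
- lever_pad (a point): Centre of the top face of the red lever pad, 125 mm above the work surface at rest; moves with the lever.
- lid (a joint): Angle of the caddy's white lid, hinged along the edge of the bin away from the chute: 0 closed, about 1.05 rad with the lever fully down (2.1 times the lever's angle). Its flap hangs down over the lower end of the chute. The tin passes under it above about 0.45 rad. The free edge of the open lid rises to about 310 mm above the work surface.
- lunch_box: Bystander: pink plastic lunch box with latch, 114 x 164 mm, 59 mm high. Origin at the centre of its underside.
- bowl: Bystander: small white bowl, 100 mm across, 45 mm high. Origin at the centre of its underside.
- skewer_holder: Bystander: stainless cup 68 mm across and 95 mm high, with skewers standing up to 181 mm. Origin at the centre of its underside.
Mind the look-alikes: they are no part of the job. Leave any pink or white look-alike of the part that bears tin_center alone.

How it is judged:
By the outcome, as a careful person would: the job done as asked, in the order asked, and still so for the second after the job is handed in, with the robot touching nothing.
It also fails if it takes over 64 s, if anything falls off the work surface, if the arm or the gripper's body presses on something with over 40 N, if the wrist force passes 120 N, or if a joint passes its speed limit or range.

## Working session

There is one attempt and no reset: what is moved stays moved. The work goes in short steps, Python scripts to look and compute and a tool call to move; the robot and the scene stay as the last step left them, time stands still between calls to the robot, and variables do not carry over. Pictures are saved under pics/ and viewed, at most 10 in all, crops included, and the job is handed in when it is done.

Besides the shell and the picture viewer there is one more tool, called after ">>>" as name(argument=value, ...), one argument or row to a line, values as JSON. send_rows: Moves the arm, as the interface text tells. Its arguments: {"type":"object","properties":{"dp":{"type":"array"},"yaw":{"type":"array"},"jaw":{"type":"array"},"newtons":{"type":"number"}},"required":["dp","yaw","jaw"]}

```bash
mkdir -p pics; python3 - <<'E'
from workcell import ctrl
import cv2
for n in("side","top"):
    cv2.imwrite(f"pics/{n}0.png",ctrl.snapshot(n)); c=ctrl.calibration(n); print(n,c)
print(ctrl.state())
E
```

```text
side {'camera_matrix': array([[466.97429043,   0.        , 253.9798842 ],
       [  0.        , 466.97429043, 184.32249753],
       [  0.        ,   0.        ,   1.        ]]), 'R': array([[ 0.94431808, -0.32894987, -0.00744001],
       [-0.20807361, -0.5794962 , -0.78796544],
       [ 0.25488967,  0.74563808, -0.61567452]]), 't': array([-0.50049225,  0.24779911,  1.62183156])}
top {'camera_matrix': array([[348.88853596,   0.        , 263.08934268],
       [  0.        , 348.88853596, 184.25764438],
       [  0.        ,   0.        ,   1.        ]]), 'R': array([[ 0.00265689, -0.99997337,  0.00679668],
       [-0.99871382, -0.00299756, -0.05061338],
       [ 0.05063241, -0.00665346, -0.99869519]]), 't': array([0.01045389, 0.56066105, 1.31394798])}
{'time': 0.1, 'joints': array([-1.36331592e+00,  2.91207140e-01, -1.54029567e-01,  1.12668918e+00,
        9.15668322e-06,  1.43148236e+00]), 'qd': array([-0.00095333, -0.00075261,  0.00283109,  0.00198467, -0.0005897 ,
        0.00102206]), 'tau': array([ 1.46697526e-03, -5.37978172e+01,  3.31919253e+01,  9.36044933e-03,
       -2.28081026e-04,  5.46588609e-06]), 'ee_pos': array([ 0.17836085, -0.49337406,  0.2308064 ]), 'tool_rot': array([-3.09337010e+00, -5.41822836e-01,  4.60712173e-05]), 'ft_force': array([-0.37349104, -0.67055733, -0.48395176]), 'torque': array([-0.03237828,  0.01503995, -0.01973558]), 'grasp_force': 0.0, 'finger_gap': 0.08537256142227122}
```

View pics/side0.png

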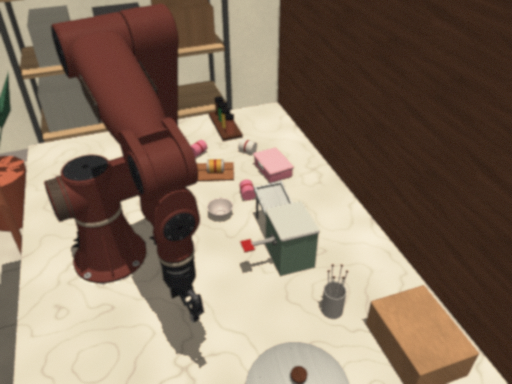

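View pics/top0.png

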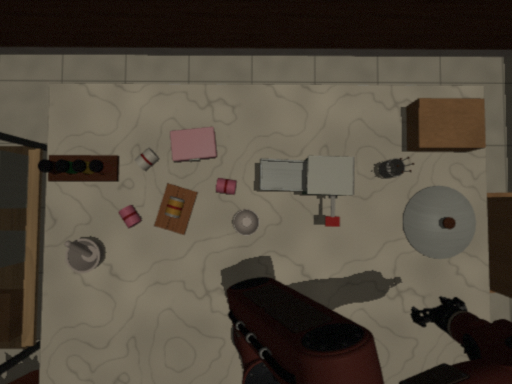

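The side view shows the tin on its board at about (215,166), the bin at (290,235) and the red pad at (248,245). In the top view the tin is at (175,207), the chute at (283,175), the lid at (330,175) and the pad at (332,221). There are pink and white look-alikes at (227,186), (130,216) and (149,158).

```bash
cat > h.py <<'E'
from workcell import ctrl
import cv2, numpy as np
def ray(n,px,z):
    c=ctrl.calibration(n); R,t=c["R"],c["t"]; d=R.T@np.linalg.inv(c["camera_matrix"])@[px[0],px[1],1.]; o=-R.T@t
    return o+d*(z-o[2])/d[2]
def proj(n,X):
    c=ctrl.calibration(n); p=c["camera_matrix"]@(c["R"]@np.array(X)+c["t"]); return p[:2]/p[2]
def rect(n,mask,z):
    cs,_=cv2.findContours(mask,cv2.RETR_EXTERNAL,cv2.CHAIN_APPROX_NONE)
    out=[]
    for c in cs:
        if cv2.contourArea(c)<25: continue
        w=np.array([ray(n,p,z)[:2]*1000 for p in c[:,0]],np.float32)
        out.append((np.round(c[:,0].mean(0)),[np.round(v,1) for v in cv2.minAreaRect(w)]))
    return out
E
python3 - <<'E'
from h import *
im=cv2.imread("pics/top0.png"); hsv=cv2.cvtColor(im,cv2.COLOR_BGR2HSV)
for p in [(175,207),(168,222),(182,195),(283,175),(330,175),(332,221),(183,206)]: print(p,im[p[1],p[0]],hsv[p[1],p[0]])
pad=cv2.inRange(hsv,(0,180,90),(6,255,255))|cv2.inRange(hsv,(174,180,90),(180,255,255))
print("pad",rect("top",pad,.125))
brd=cv2.inRange(hsv,(3,80,40),(14,255,200)); brd[:,:140]=0; brd[:,215:]=0
print("board",rect("top",brd,.012))
ye=cv2.inRange(hsv,(15,100,100),(32,255,255)); ye[:,:140]=0;ye[:,215:]=0
print("yel",rect("top",ye,.05))
a=cv2.resize(im[140:240,240:370],None,fx=6,fy=6,interpolation=cv2.INTER_CUBIC); a=cv2.convertScaleAbs(a,alpha=1.5)
cv2.imwrite("pics/binz.png",a)
a=cv2.resize(im[175:240,145:205],None,fx=9,fy=9,interpolation=cv2.INTER_CUBIC); a=cv2.convertScaleAbs(a,alpha=1.5)
cv2.imwrite("pics/tinz.png",a)
E
```

```text
(175, 207) [16 27 82] [  5 205  82]
(168, 222) [22 42 68] [ 13 173  68]
(182, 195) [27 48 78] [ 12 167  78]
(283, 175) [ 97 108 110] [ 25  30 110]
(330, 175) [104 118 121] [ 25  36 121]
(332, 221) [ 23  27 100] [  2 196 100]
(183, 206) [23 41 66] [ 13 166  66]
pad [(array([332., 221.]), [array([ 427.9, -227. ]), array([27.7, 42. ]), np.float64(0.1)])]
board [(array([176., 208.]), [array([467.5, 344.1]), array([120.3, 169.2]), np.float64(73.1)]), (array([145., 159.]), [array([656.8, 462.5]), array([49.7, 11.4]), np.float64(41.7)])]
yel []
```

View pics/binz.png

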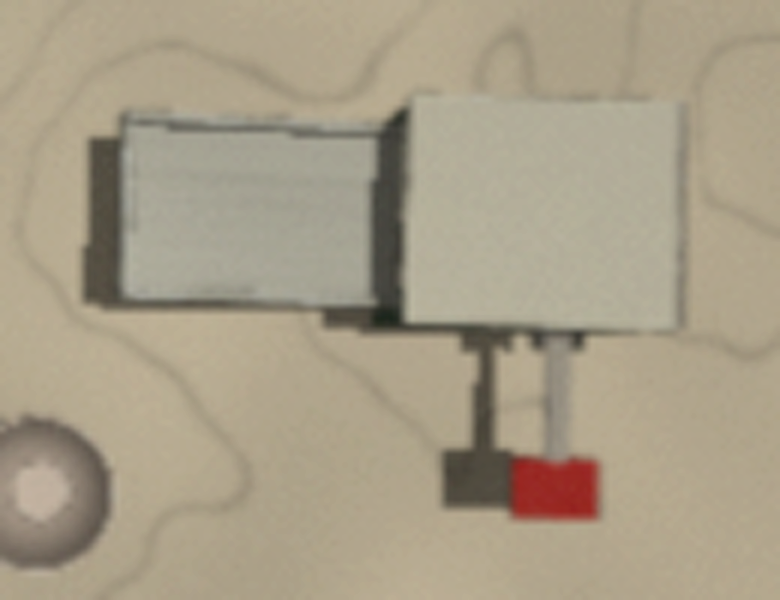

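View pics/tinz.png

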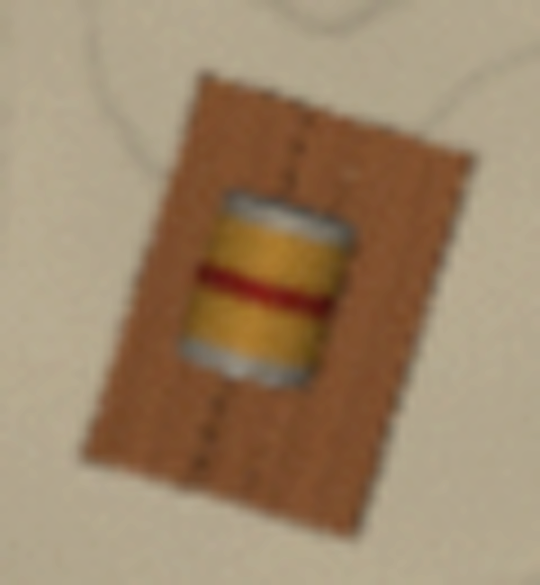

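The chute is the plain metal tray on the left of the lid, with the lid corners in the crop at (412,95), (688,102), (683,330), (402,323) and the pad centred at (555,489). The tin sits in the groove, crop centre about (268,288), with its axis along the board's long side.

```bash
python3 - <<'E'
from h import *
f=lambda p,o,s:((p[0]+.5)/s-.5+o[0],(p[1]+.5)/s-.5+o[1])
B=(240,140);T=(145,175)
mm=lambda v:np.round(v*1000,1)
print("pad",mm(ray("top",f((555,489),B,6),.125)))
L=[ray("top",f(p,B,6),.168) for p in [(412,95),(688,102),(683,330),(402,323)]]
print("lid",[mm(l) for l in L],mm(np.mean(L,0)), "edges",[np.arctan2(*(a-b)[[0,1]]) for a,b in((L[0],L[1]),(L[3],L[2]))])
# chute rails outer top corners, upper end z~.128+.018 ; lower floor wall
for p,z in [((122,113),.146),((122,300),.146),((380,128),.120),((372,306),.120)]: print("chute",mm(ray("top",f(p,B,6),z)))
Tn=[ray("top",f(p,T,9),.045) for p in [(233,192),(354,236),(315,385),(180,348)]]
print("tin",[mm(t) for t in Tn],mm(np.mean(Tn,0)))
Bd=[ray("top",f(p,T,9),.012) for p in [(203,72),(476,155),(357,538),(82,457)]]
print("board",[mm(t) for t in Bd],mm(np.mean(Bd,0)),"axis",[np.arctan2(*(a-b)[[1,0]]) for a,b in((Bd[0],Bd[3]),(Bd[1],Bd[2]))])
# side view tin & pad checks
s=cv2.imread("pics/side0.png");hsv=cv2.cvtColor(s,cv2.COLOR_BGR2HSV)
pad=cv2.inRange(hsv,(0,180,120),(5,255,255))|cv2.inRange(hsv,(175,180,120),(180,255,255));pad[:225]=0;pad[270:]=0
print("side pad",rect("side",pad,.125))
ye=cv2.inRange(hsv,(15,120,120),(32,255,255));ye[:,:200]=0;ye[:150]=0;ye[185:]=0
print("side yel",rect("side",ye,.05))
st=ctrl.state(); print(cv2.Rodrigues(st['tool_rot'])[0].round(4))
E
```

```text
pad [ 427.6 -227.3  125. ]
lid [array([ 651. , -139.4,  168. ]), array([ 647.5, -295.3,  168. ]), array([ 518.9, -291.1,  168. ]), array([ 522.4, -133.3,  168. ])] [ 585.  -214.8  168. ] edges [np.float64(0.021910802773615224), np.float64(0.022064296344626536)]
chute [642.9  24.1 146. ]
chute [535.6  23.7 146. ]
chute [ 637.9 -127.1  120. ]
chute [ 533.5 -122.1  120. ]
tin [array([514.9, 355.4,  45. ]), array([496.9, 305.4,  45. ]), array([435.8, 320.5,  45. ]), array([450.8, 376.1,  45. ])] [474.6 339.4  45. ]
board [array([566.1, 377.4,  12. ]), array([531.3, 261.7,  12. ]), array([370.3, 309.6,  12. ]), array([403.9, 425.5,  12. ])] [467.9 343.5  12. ] axis [np.float64(-0.28815192613669827), np.float64(-0.2894664318617817)]
side pad [(array([247., 245.]), [array([ 427.9, -229. ]), array([23.8, 38.9]), np.float64(0.8)])]
side yel [(array([218., 164.]), [array([487.1, 328.7]), array([65.9, 12.7]), np.float64(74.1)]), (array([211., 165.]), [array([457.5, 339.4]), array([66.6, 16.7]), np.float64(75.1)])]
[[ 9.405e-01  3.399e-01 -2.000e-04]
 [ 3.399e-01 -9.405e-01  1.100e-03]
 [ 2.000e-04 -1.100e-03 -1.000e+00]]
```

```bash
cat >> h.py <<'E'
def plan(x,y,z,a,ncalls):
    """Print, per call, the last-row dp (mm, tool axes) and yaw to go straight to world (x,y,z mm), tool-x heading a."""
    s=ctrl.state(); R=cv2.Rodrigues(s['tool_rot'])[0]; p=s['ee_pos']*1000
    a0=np.arctan2(R[1,0],R[0,0]); da=a-a0; d=(np.array([x,y,z])-p)/ncalls
    print("t",s['time'],"p",p.round(1),"a0",round(a0,3),"gap",round(s['finger_gap'],4),"grip",s['grasp_force'],"F",s['ft_force'].round(1))
    for k in range(ncalls):
        R=cv2.Rodrigues(np.array([0,0,a0+da*k/ncalls]))[0]@np.diag([1.,-1,-1])
        print(k,(R.T@d).round(1),"yaw",round(-da/ncalls,3), "per row",(R.T@d/5).round(1),round(-da/ncalls/5,4))
E
python3 -c "
from h import *
plan(475,340.5,200,2.853,4)"
```

```text
t 0.1 p [ 178.4 -493.4  230.8] a0 0.347 gap 0.0854 grip 0.0 F [-0.4 -0.7 -0.5]
0 [ 140.6 -170.9    7.7] yaw -0.627 per row [ 28.1 -34.2   1.5] -0.1253
1 [214.1 -56.    7.7] yaw -0.627 per row [ 42.8 -11.2   1.5] -0.1253
2 [206.2  80.2   7.7] yaw -0.627 per row [41.2 16.   1.5] -0.1253
3 [120.  185.9   7.7] yaw -0.627 per row [24.  37.2  1.5] -0.1253
```

>>> send_rows(
  dp=[
    [28, -34, 0],
    [56, -68, 0],
    [84, -103, 0],
    [112, -137, 0],
    [141, -171, 0],
  ],
  yaw=[-0.125, -0.25, -0.376, -0.5, -0.627],
  jaw=[1, 1, 1, 1, 1],
  newtons=30,
)

```text
time: 0.6
ee_pos: [0.253, -0.2832, 0.2311]
tool_rot: [-2.773, -1.476, -0.0]
ft_force: [0.1, 0.4, -0.4]
finger_gap: 0.0856
grasp_force: 0.0
```

>>> send_rows(
  dp=[
    [43, -11, 0],
    [86, -22, 0],
    [128, -34, 0],
    [171, -45, 0],
    [214, -56, 0],
  ],
  yaw=[-0.125, -0.25, -0.376, -0.5, -0.627],
  jaw=[1, 1, 1, 1, 1],
)

```text
time: 1.1
ee_pos: [0.327, -0.0748, 0.2314]
tool_rot: [2.182, 2.259, 0.0]
ft_force: [0.7, -0.9, -0.7]
finger_gap: 0.085
grasp_force: 0.0
```

```bash
python3 -c "
from h import *
plan(475,340.5,200,2.853,2)"
```

```text
t 1.1 p [327.  -74.8 231.4] a0 1.605 gap 0.085 grip 0.0 F [ 0.7 -0.9 -0.7]
0 [205.   81.1  15.7] yaw -0.624 per row [41.  16.2  3.1] -0.1248
1 [119.  185.6  15.7] yaw -0.624 per row [23.8 37.1  3.1] -0.1248
```

>>> send_rows(
  dp=[
    [41, 16, 0],
    [82, 32, 0],
    [123, 48, 0],
    [164, 64, 0],
    [205, 81, 0],
  ],
  yaw=[-0.125, -0.25, -0.375, -0.5, -0.624],
  jaw=[1, 1, 1, 1, 1],
)

```text
time: 1.6
ee_pos: [0.4018, 0.1328, 0.2312]
tool_rot: [1.382, 2.821, -0.0]
ft_force: [0.4, -1.6, 0.3]
finger_gap: 0.0854
grasp_force: 0.0
```

>>> send_rows(
  dp=[
    [24, 37, 6],
    [48, 74, 12],
    [71, 111, 20],
    [95, 148, 30],
    [119, 184, 30],
  ],
  yaw=[-0.125, -0.25, -0.375, -0.5, -0.624],
  jaw=[1, 1, 1, 1, 1],
)

```text
time: 2.1
ee_pos: [0.4748, 0.3387, 0.1995]
tool_rot: [-0.45, -3.107, 0.002]
ft_force: [0.7, 0.1, -0.5]
finger_gap: 0.0855
grasp_force: 0.0
```

>>> send_rows(
  dp=[
    [0, 0, 0],
    [0, 0, 0],
    [0, 0, 0],
    [0, 0, 0],
    [0, 0, 0],
  ],
  yaw=[0, 0, 0, 0, 0],
  jaw=[1, 1, 1, 1, 1],
)

```text
time: 2.6
ee_pos: [0.4754, 0.3363, 0.2018]
tool_rot: [0.461, 3.107, 0.0]
ft_force: [0.2, 0.5, 0.6]
finger_gap: 0.0853
grasp_force: 0.0
```

```bash
python3 -c "
from h import *
plan(475,340.5,100,2.853,1)
for n in ('top','side'):
    im=ctrl.snapshot(n); u,v=proj(n,(.475,.34,.04)).astype(int); print(n,u,v)
    cv2.imwrite(f'pics/{n}1.png',cv2.resize(im[max(v-55,0):v+55,max(u-70,0):u+70],None,fx=4,fy=4,interpolation=cv2.INTER_CUBIC))
a=cv2.imread('pics/top1.png');b=cv2.imread('pics/side1.png')
cv2.imwrite('pics/both1.png',cv2.resize(np.vstack([a,b]),None,fx=.65,fy=.65))
"
```

```text
t 2.6 p [475.4 336.3 201.8] a0 2.847 gap 0.0853 grip 0.0 F [0.2 0.5 0.6]
0 [  1.6   3.9 101.8] yaw -0.006 per row [ 0.3  0.8 20.4] -0.0011
top 174 206
side 215 165
```

View pics/both1.png

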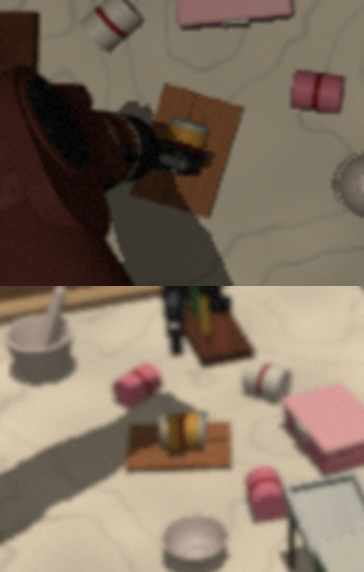

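The gripper hangs over the tin and lines up with the board. The tin hasn't moved and the neighbours are clear, so I'll go down.

>>> send_rows(
  dp=[
    [2, 4, 25],
    [2, 4, 50],
    [2, 4, 75],
    [2, 4, 95],
    [2, 4, 110],
  ],
  yaw=[-0.006, -0.006, -0.006, -0.006, -0.006],
  jaw=[1, 1, 1, 1, 1],
)

```text
time: 3.2
ee_pos: [0.4741, 0.341, 0.0901]
tool_rot: [-0.45, -3.108, 0.001]
ft_force: [-0.2, -1.3, -0.2]
finger_gap: 0.0854
grasp_force: 0.0
```

>>> send_rows(
  dp=[
    [0, 0, 15],
    [0, 0, 30],
    [0, 0, 45],
    [0, 0, 60],
    [0, 0, 71],
  ],
  yaw=[0, 0, 0, 0, 0],
  jaw=[1, 1, 1, 1, 1],
)

```text
time: 3.7
ee_pos: [0.4745, 0.3412, 0.0196]
tool_rot: [-0.45, -3.109, 0.0]
ft_force: [0.5, -0.3, 0.1]
finger_gap: 0.0856
grasp_force: 0.0
```

>>> send_rows(
  dp=[
    [0, 0, 0],
    [0, 0, 0],
    [0, 0, 0],
    [0, 0, 0],
    [0, 0, 0],
  ],
  yaw=[0, 0, 0, 0, 0],
  jaw=[0.85, 0.75, 0.65, 0.5, 0.4],
  newtons=25,
)

```text
time: 4.2
ee_pos: [0.4757, 0.3425, 0.0215]
tool_rot: [0.448, 3.107, 0.003]
ft_force: [-0.3, 2.7, 5.6]
finger_gap: 0.0552
grasp_force: 25.8
```

>>> send_rows(
  dp=[
    [0, 0, 0],
    [0, 0, 0],
    [0, 0, 0],
    [0, 0, 0],
    [0, 0, 0],
  ],
  yaw=[0, 0, 0, 0, 0],
  jaw=[0.4, 0.4, 0.4, 0.4, 0.4],
)

```text
time: 4.7
ee_pos: [0.4757, 0.3425, 0.0215]
tool_rot: [0.448, 3.107, 0.003]
ft_force: [-0.0, 3.2, 6.1]
finger_gap: 0.0551
grasp_force: 25.8
```

>>> send_rows(
  dp=[
    [0, 0, -10],
    [0, 0, -40],
    [0, 0, -80],
    [0, 0, -125],
    [0, 0, -170],
  ],
  yaw=[0, 0, 0, 0, 0],
  jaw=[0.4, 0.4, 0.4, 0.4, 0.4],
)

```text
time: 5.2
ee_pos: [0.4739, 0.3409, 0.1924]
tool_rot: [-0.449, -3.109, 0.002]
ft_force: [0.4, 0.5, -1.0]
finger_gap: 0.0552
grasp_force: 26.8
```

>>> send_rows(
  dp=[
    [0, 0, -20],
    [0, 0, -40],
    [0, 0, -50],
    [0, 0, -50],
    [0, 0, -50],
  ],
  yaw=[0, 0, 0, 0, 0],
  jaw=[0.4, 0.4, 0.4, 0.4, 0.4],
)

```text
time: 5.7
ee_pos: [0.4742, 0.3413, 0.2395]
tool_rot: [-0.449, -3.108, 0.001]
ft_force: [-0.6, -0.2, -0.3]
finger_gap: 0.0549
grasp_force: 26.9
```

```bash
python3 -c "
from h import *
plan(587,-50,238,3.12,3)"
```

```text
t 5.7 p [474.2 341.3 239.5] a0 2.855 gap 0.0549 grip 26.869968473911285 F [-0.6 -0.2 -0.3]
0 [ -73.  -114.5    0.5] yaw -0.088 per row [-14.6 -22.9   0.1] -0.0177
1 [ -62.6 -120.5    0.5] yaw -0.088 per row [-12.5 -24.1   0.1] -0.0177
2 [ -51.7 -125.5    0.5] yaw -0.088 per row [-10.3 -25.1   0.1] -0.0177
```

>>> send_rows(
  dp=[
    [-10, -15, 0],
    [-25, -39, 0],
    [-41, -64, 0],
    [-57, -89, 0],
    [-73, -114, 0],
  ],
  yaw=[-0.018, -0.035, -0.053, -0.07, -0.088],
  jaw=[0.4, 0.4, 0.4, 0.4, 0.4],
)

```text
time: 6.2
ee_pos: [0.5117, 0.2102, 0.2388]
tool_rot: [-0.31, -3.124, 0.002]
ft_force: [0.8, 0.2, -0.2]
finger_gap: 0.055
grasp_force: 26.9
```

>>> send_rows(
  dp=[
    [-12, -24, 0],
    [-25, -48, 0],
    [-38, -72, 0],
    [-50, -96, 0],
    [-63, -120, 0],
  ],
  yaw=[-0.018, -0.035, -0.053, -0.07, -0.088],
  jaw=[0.4, 0.4, 0.4, 0.4, 0.4],
)

```text
time: 6.7
ee_pos: [0.5497, 0.0804, 0.2388]
tool_rot: [-0.173, -3.134, 0.0]
ft_force: [-0.3, -0.0, -0.3]
finger_gap: 0.0555
grasp_force: 26.9
```

>>> send_rows(
  dp=[
    [-10, -26, 0],
    [-21, -55, 0],
    [-31, -80, 0],
    [-42, -105, 0],
    [-52, -126, 0],
  ],
  yaw=[-0.018, -0.035, -0.053, -0.07, -0.088],
  jaw=[0.4, 0.4, 0.4, 0.4, 0.4],
)

```text
time: 7.2
ee_pos: [0.5876, -0.0508, 0.2387]
tool_rot: [-0.036, -3.139, -0.0]
ft_force: [0.5, 0.1, -0.9]
finger_gap: 0.055
grasp_force: 26.9
```

>>> send_rows(
  dp=[
    [0, 0, 0],
    [0, 0, 0],
    [0, 0, 0],
    [0, 0, 0],
    [0, 0, 0],
  ],
  yaw=[0, 0, 0, 0, 0],
  jaw=[0.4, 0.4, 0.4, 0.4, 0.4],
)

```text
time: 7.7
ee_pos: [0.588, -0.0487, 0.2403]
tool_rot: [-0.034, -3.141, -0.0]
ft_force: [0.2, -0.2, 0.6]
finger_gap: 0.0553
grasp_force: 26.9
```

```bash
python3 -c "
from h import *
plan(587,-50,129,3.12,1)
a=[]
for n in ('top','side'):
    im=ctrl.snapshot(n); u,v=proj(n,(.587,-.05,.15)).astype(int); print(n,u,v)
    a.append(cv2.resize(im[v-45:v+45,u-60:u+60],None,fx=3.2,fy=3.2,interpolation=cv2.INTER_CUBIC))
cv2.imwrite('pics/both2.png',cv2.convertScaleAbs(np.vstack(a),alpha=1.3))
"
```

```text
t 7.7 p [588.  -48.7 240.3] a0 3.12 gap 0.0553 grip 26.89126431941986 F [ 0.2 -0.2  0.6]
0 [  1.   -1.3 111.3] yaw -0.0 per row [ 0.2 -0.3 22.3] -0.0001
top 281 174
side 273 194
```

View pics/both2.png

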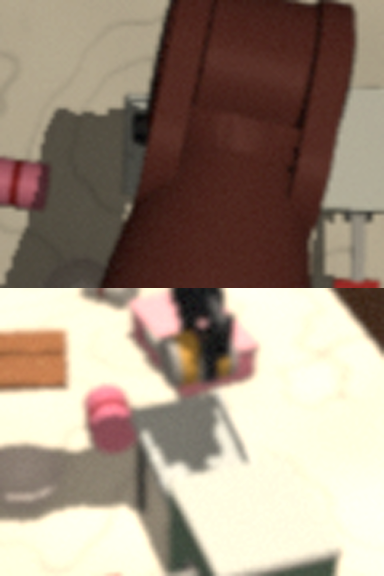

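>>> send_rows(
  dp=[
    [1, -1, 20],
    [1, -1, 45],
    [1, -1, 70],
    [1, -1, 88],
    [1, -1, 100],
  ],
  yaw=[0, 0, 0, 0, 0],
  jaw=[0.4, 0.4, 0.4, 0.4, 0.4],
)

```text
time: 8.3
ee_pos: [0.5865, -0.0501, 0.139]
tool_rot: [-0.035, -3.14, -0.0]
ft_force: [0.0, 0.6, 0.0]
finger_gap: 0.0549
grasp_force: 26.9
```

>>> send_rows(
  dp=[
    [0, 0, 2],
    [0, 0, 4],
    [0, 0, 6],
    [0, 0, 7],
    [0, 0, 7],
  ],
  yaw=[0, 0, 0, 0, 0],
  jaw=[0.4, 0.4, 0.4, 0.4, 0.4],
)

```text
time: 8.8
ee_pos: [0.5874, -0.0505, 0.1337]
tool_rot: [0.036, 3.141, -0.0]
ft_force: [0.2, 0.4, -1.0]
finger_gap: 0.0553
grasp_force: 26.9
```

>>> send_rows(
  dp=[
    [0, 0, 0.5],
    [0, 0, 1],
    [0, 0, 2],
    [0, 0, 2],
    [0, 0, 2],
  ],
  yaw=[0, 0, 0, 0, 0],
  jaw=[0.4, 0.4, 0.4, 0.4, 0.4],
)

```text
time: 9.3
ee_pos: [0.5871, -0.0504, 0.1313]
tool_rot: [-0.036, -3.141, 0.0]
ft_force: [-0.1, 0.9, -0.9]
finger_gap: 0.0553
grasp_force: 26.9
```

>>> send_rows(
  dp=[
    [0, 0, 0.5],
    [0, 0, 1],
    [0, 0, 1.5],
    [0, 0, 2],
    [0, 0, 2],
  ],
  yaw=[0, 0, 0, 0, 0],
  jaw=[0.4, 0.4, 0.4, 0.4, 0.4],
)

```text
time: 9.8
ee_pos: [0.5871, -0.0504, 0.1292]
tool_rot: [-0.036, -3.141, -0.0]
ft_force: [-0.1, 0.4, 0.5]
finger_gap: 0.0552
grasp_force: 26.9
```

>>> send_rows(
  dp=[
    [0, 0, 1],
    [0, 0, 1],
    [0, 0, 1],
    [0, 0, 1],
    [0, 0, 1],
  ],
  yaw=[0, 0, 0, 0, 0],
  jaw=[0.4, 0.4, 0.7, 0.75, 0.8],
)

```text
time: 10.3
ee_pos: [0.5872, -0.0505, 0.1284]
tool_rot: [0.036, 3.141, -0.0]
ft_force: [-0.2, -0.5, -0.1]
finger_gap: 0.0681
grasp_force: 0.0
```

>>> send_rows(
  dp=[
    [0, 0, 0],
    [0, 0, 0],
    [0, 0, 0],
    [0, 0, 0],
    [0, 0, 0],
  ],
  yaw=[0, 0, 0, 0, 0],
  jaw=[0.85, 0.9, 0.9, 0.9, 0.9],
)

```text
time: 10.8
ee_pos: [0.5872, -0.0504, 0.1283]
tool_rot: [0.036, 3.141, -0.0]
ft_force: [-1.0, -1.0, 0.2]
finger_gap: 0.0765
grasp_force: 0.1
```

>>> send_rows(
  dp=[
    [0, 0, -4],
    [0, 0, -10],
    [0, 0, -18],
    [0, 0, -28],
    [0, 0, -40],
  ],
  yaw=[0, 0, 0, 0, 0],
  jaw=[0.9, 0.9, 0.9, 0.9, 0.9],
)

```text
time: 11.3
ee_pos: [0.5872, -0.0504, 0.1693]
tool_rot: [0.036, 3.141, -0.0]
ft_force: [0.6, -0.7, 0.7]
finger_gap: 0.0767
grasp_force: 0.0
```

>>> send_rows(
  dp=[
    [0, 0, -20],
    [0, 0, -40],
    [0, 0, -60],
    [0, 0, -80],
    [0, 0, -100],
  ],
  yaw=[0, 0, 0, 0, 0],
  jaw=[0.9, 0.9, 0.9, 0.9, 0.9],
)

```text
time: 11.8
ee_pos: [0.5872, -0.0504, 0.2703]
tool_rot: [0.036, 3.14, -0.0]
ft_force: [1.0, 0.6, -0.7]
finger_gap: 0.0767
grasp_force: 0.0
```

```bash
python3 -c "
from h import *
plan(430,-227,230,3.12,2)
a=[]
for n in ('top','side'):
    im=ctrl.snapshot(n); u,v=proj(n,(.587,-.09,.14)).astype(int); print(n,u,v)
    a.append(cv2.resize(im[v-45:v+45,u-60:u+60],None,fx=3.2,fy=3.2,interpolation=cv2.INTER_CUBIC))
cv2.imwrite('pics/both3.png',cv2.convertScaleAbs(np.vstack(a),alpha=1.2))
"
```

```text
t 11.8 p [587.2 -50.4 270.3] a0 3.119 gap 0.0767 grip 0.0 F [ 1.   0.6 -0.7]
0 [ 76.6 -90.1  20.1] yaw -0.001 per row [ 15.3 -18.    4. ] -0.0001
1 [ 76.6 -90.   20.1] yaw -0.001 per row [ 15.3 -18.    4. ] -0.0001
top 292 174
side 277 203
```

View pics/both3.png

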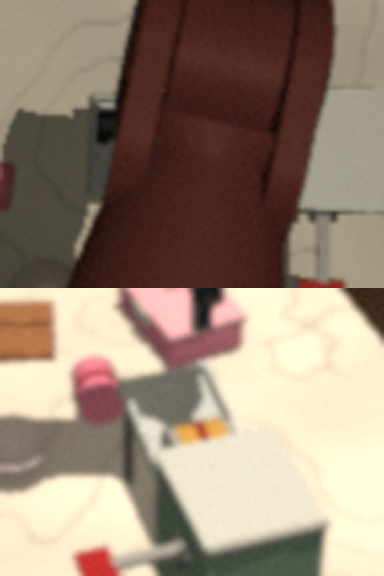

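The tin now rests crosswise on the chute against the closed flap, at side-crop (202,431). Next I'll shut the fingers and move over the pad.

>>> send_rows(
  dp=[
    [15, -18, 0],
    [31, -36, 0],
    [46, -54, 0],
    [61, -72, 0],
    [76, -90, 0],
  ],
  yaw=[0, 0, 0, 0, 0],
  jaw=[0.5, 0, 0, 0, 0],
)

```text
time: 12.4
ee_pos: [0.5083, -0.1392, 0.2683]
tool_rot: [-0.036, -3.141, -0.0]
ft_force: [-0.1, -0.6, 0.3]
finger_gap: 0.0036
grasp_force: 0.0
```

>>> send_rows(
  dp=[
    [16, -18, 0],
    [32, -36, 10],
    [48, -54, 30],
    [64, -72, 50],
    [76, -90, 70],
  ],
  yaw=[0, 0, 0, 0, 0],
  jaw=[0, 0, 0, 0, 0],
)

```text
time: 12.9
ee_pos: [0.43, -0.2274, 0.1978]
tool_rot: [0.036, 3.141, -0.0]
ft_force: [1.2, -0.3, 0.4]
finger_gap: -0.0004
grasp_force: 0.0
```

>>> send_rows(
  dp=[
    [0, 0, 15],
    [0, 0, 30],
    [0, 0, 45],
    [0, 0, 50],
    [0, 0, 50],
  ],
  yaw=[0, 0, 0, 0, 0],
  jaw=[0, 0, 0, 0, 0],
)

```text
time: 13.4
ee_pos: [0.4307, -0.2266, 0.1479]
tool_rot: [-0.036, -3.14, -0.001]
ft_force: [-0.6, 0.8, -0.3]
finger_gap: -0.0003
grasp_force: 0.0
```

```bash
python3 -c "
from h import *
plan(431,-227,130,3.12,1)
a=[]
for n in ('top','side'):
    im=ctrl.snapshot(n); u,v=proj(n,(.48,-.15,.13)).astype(int)
    a.append(cv2.resize(im[v-45:v+45,u-60:u+60],None,fx=3.2,fy=3.2,interpolation=cv2.INTER_CUBIC))
cv2.imwrite('pics/both4.png',cv2.convertScaleAbs(np.vstack(a),alpha=1.2))
"
```

```text
t 13.4 p [ 430.7 -226.6  147.9] a0 3.119 gap -0.0003 grip 0.0 F [-0.6  0.8 -0.3]
0 [-0.3 -0.4 17.9] yaw -0.001 per row [-0.1 -0.1  3.6] -0.0002
```

View pics/both4.png

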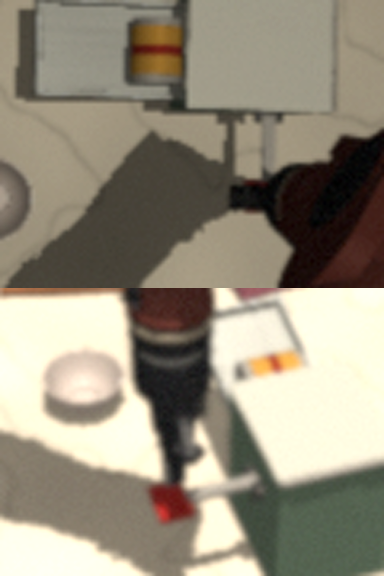

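The tin is at rest against the flap (top crop (155,50)). The closed fingertips are just above the red pad (side crop (172,480)). I'll press now.

>>> send_rows(
  dp=[
    [0, 0, 8],
    [0, 0, 16],
    [0, 0, 22],
    [0, 0, 28],
    [0, 0, 34],
  ],
  yaw=[0, 0, 0, 0, 0],
  jaw=[0, 0, 0, 0, 0],
)

```text
time: 14.0
ee_pos: [0.4316, -0.2269, 0.1142]
tool_rot: [0.036, 3.14, 0.0]
ft_force: [1.4, 2.2, 6.8]
finger_gap: 0.0003
grasp_force: 3.3
```

>>> send_rows(
  dp=[
    [0, 0, 5],
    [0, 0, 10],
    [0, 0, 15],
    [0, 0, 20],
    [0, 0, 22],
  ],
  yaw=[0, 0, 0, 0, 0],
  jaw=[0, 0, 0, 0, 0],
)

```text
time: 14.5
ee_pos: [0.4322, -0.2275, 0.0925]
tool_rot: [0.036, 3.139, -0.002]
ft_force: [1.3, -0.5, 7.2]
finger_gap: 0.0001
grasp_force: 3.0
```

>>> send_rows(
  dp=[
    [0, 0, 1],
    [0, 0, 2],
    [0, 0, 3],
    [0, 0, 3],
    [0, 0, 3],
  ],
  yaw=[0, 0, 0, 0, 0],
  jaw=[0, 0, 0, 0, 0],
)

```text
time: 15.0
ee_pos: [0.4321, -0.2275, 0.0897]
tool_rot: [0.036, 3.139, -0.002]
ft_force: [0.2, 0.8, 6.4]
finger_gap: 0.0003
grasp_force: 2.8
```

>>> send_rows(
  dp=[
    [0, 0, 0],
    [0, 0, 0],
    [0, 0, 0],
    [0, 0, 0],
    [0, 0, 0],
  ],
  yaw=[0, 0, 0, 0, 0],
  jaw=[0, 0, 0, 0, 0],
)

```text
time: 15.5
ee_pos: [0.4321, -0.2275, 0.0897]
tool_rot: [0.036, 3.139, -0.002]
ft_force: [0.5, -0.1, 6.6]
finger_gap: -0.0001
grasp_force: 2.8
```

>>> send_rows(
  dp=[
    [0, 0, 0],
    [0, 0, 0],
    [0, 0, 0],
    [0, 0, 0],
    [0, 0, 0],
  ],
  yaw=[0, 0, 0, 0, 0],
  jaw=[0, 0, 0, 0, 0],
)

```text
time: 16.0
ee_pos: [0.4321, -0.2275, 0.0897]
tool_rot: [0.036, 3.139, -0.002]
ft_force: [0.9, -0.5, 6.6]
finger_gap: -0.0001
grasp_force: 2.8
```

>>> send_rows(
  dp=[
    [0, 0, 0],
    [0, 0, 0],
    [0, 0, 0],
    [0, 0, 0],
    [0, 0, 0],
  ],
  yaw=[0, 0, 0, 0, 0],
  jaw=[0, 0, 0, 0, 0],
)

```text
time: 16.5
ee_pos: [0.4321, -0.2275, 0.0897]
tool_rot: [0.036, 3.139, -0.002]
ft_force: [0.4, -0.4, 6.3]
finger_gap: 0.0
grasp_force: 2.8
```

>>> send_rows(
  dp=[
    [0, 0, 0],
    [0, 0, 0],
    [0, 0, 0],
    [0, 0, 0],
    [0, 0, 0],
  ],
  yaw=[0, 0, 0, 0, 0],
  jaw=[0, 0, 0, 0, 0],
)

```text
time: 17.0
ee_pos: [0.4321, -0.2275, 0.0898]
tool_rot: [0.036, 3.139, -0.002]
ft_force: [1.1, 0.2, 6.8]
finger_gap: 0.0
grasp_force: 2.8
```

```bash
python3 -c "
from h import *
a=[]
for n in ('top','side'):
    im=ctrl.snapshot(n); u,v=proj(n,(.53,-.15,.15)).astype(int)
    a.append(cv2.resize(im[v-45:v+45,u-60:u+60],None,fx=3.2,fy=3.2,interpolation=cv2.INTER_CUBIC))
cv2.imwrite('pics/both5.png',cv2.convertScaleAbs(np.vstack(a),alpha=1.2))
"
```

```text
(no output)
```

View pics/both5.png

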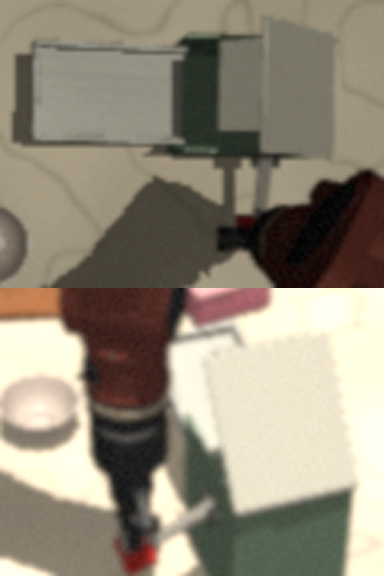

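The lid stands open and the chute is empty, so the tin has rolled in. I'll hold a little longer and then let the lever up.

>>> send_rows(
  dp=[
    [0, 0, 0],
    [0, 0, 0],
    [0, 0, 0],
    [0, 0, 0],
    [0, 0, 0],
  ],
  yaw=[0, 0, 0, 0, 0],
  jaw=[0, 0, 0, 0, 0],
)

```text
time: 17.6
ee_pos: [0.4321, -0.2275, 0.0898]
tool_rot: [0.036, 3.139, -0.002]
ft_force: [1.2, 0.1, 7.0]
finger_gap: 0.0001
grasp_force: 2.8
```

>>> send_rows(
  dp=[
    [0, 0, -7],
    [0, 0, -14],
    [0, 0, -21],
    [0, 0, -28],
    [0, 0, -35],
  ],
  yaw=[0, 0, 0, 0, 0],
  jaw=[0, 0, 0, 0, 0],
)

```text
time: 18.1
ee_pos: [0.4313, -0.2269, 0.1251]
tool_rot: [0.036, 3.141, -0.0]
ft_force: [-2.6, 0.5, 3.9]
finger_gap: -0.0003
grasp_force: 1.6
```

>>> send_rows(
  dp=[
    [0, 0, -10],
    [0, 0, -25],
    [0, 0, -45],
    [0, 0, -70],
    [0, 0, -100],
  ],
  yaw=[0, 0, 0, 0, 0],
  jaw=[0, 0, 0, 0, 0],
)

```text
time: 18.6
ee_pos: [0.4311, -0.2267, 0.2254]
tool_rot: [0.036, 3.141, 0.001]
ft_force: [0.4, 0.1, 0.6]
finger_gap: 0.0004
grasp_force: 0.0
```

>>> send_rows(
  dp=[
    [15, 0, 0],
    [30, 0, 0],
    [50, 0, 0],
    [60, 0, 0],
    [60, 0, 0],
  ],
  yaw=[0, 0, 0, 0, 0],
  jaw=[0, 0, 0, 0, 0],
)

```text
time: 19.1
ee_pos: [0.3707, -0.2256, 0.2248]
tool_rot: [0.037, 3.141, -0.0]
ft_force: [0.6, 0.0, 0.2]
finger_gap: -0.0002
grasp_force: 0.0
```

>>> send_rows(
  dp=[
    [0, 0, 0],
    [0, 0, 0],
    [0, 0, 0],
    [0, 0, 0],
    [0, 0, 0],
  ],
  yaw=[0, 0, 0, 0, 0],
  jaw=[0, 0, 0, 0, 0],
)

```text
time: 19.6
ee_pos: [0.3713, -0.2255, 0.2242]
tool_rot: [-0.035, -3.141, -0.0]
ft_force: [0.1, -0.2, -0.6]
finger_gap: -0.0003
grasp_force: 0.0
```

```bash
python3 -c "
from h import *
a=[]
for n in ('top','side'):
    im=ctrl.snapshot(n); a.append(im[90:290,120:430])
cv2.imwrite('pics/both6.png',cv2.convertScaleAbs(cv2.resize(np.vstack(a),None,fx=1.5,fy=1.5,interpolation=cv2.INTER_CUBIC),alpha=1.2))
"
```

```text
(no output)
```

View pics/both6.png

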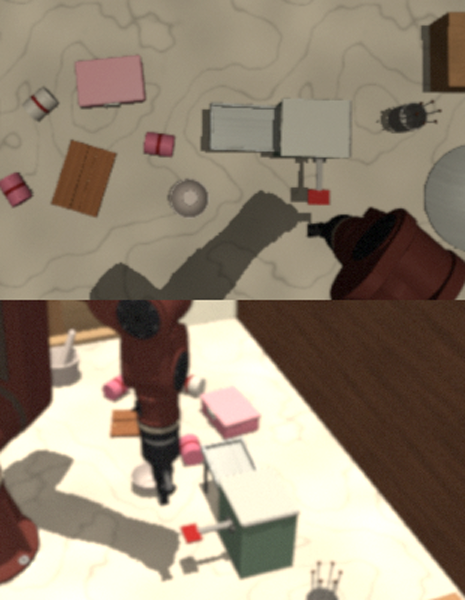

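The lid is closed again, the lever is level, and both chute and board are empty. The lunch box, bowl and skewer holder haven't moved, and the arm is clear.

```bash
python3 -c "
from workcell import ctrl
print(ctrl.hand_in())"
```

```text
the job is handed in; nothing more can be done
None
```

I laid the tin on the chute against the closed flap, held the lever down about 3 s until the chute was empty, then released it. The lid closed, the bystanders look unmoved, and I handed the job in at about 20 s; the tin inside the caddy was hidden from both cameras.

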